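Wedge a row of moisture tins tight in their rack

TASK

Push the two small tins in the rack together and up against the rack's end stop, then load the loose tin of the same size from the worktop into the rack as the last of the row. Then drive the wooden wedge, thin end first, along the slanted cheek into the gap beside that last tin, firmly, until the whole row is locked tight; leave all three tins upright and the wedge wedged in place, do not crush the tins, and leave the small sample jar where it stands.

Things in the scene. Friction and masses are not known exactly. Their poses are not given: they have to be found in the camera images.
- rack: Flat aluminium rack, fixed. Origin: on the underside of its 6 mm base plate (x -112..72, y -117..115 mm); x away from the robot, y along the row, z up. The tins' channel runs along y, centre line x = 25: two rails 8 mm wide, tops z = 22, inner faces x = -4 and 54, from the end stop to y = -48 (front), -52 (rear). The bare plate in front of the wedge gap is an apron for the wedge.
- seat_1 (a point): Point on the rack's floor (z = 6 mm in the rack) at the centre of the first tin's place, against the end stop: rack (25, 70.1) mm.
- seat_2 (a point): Same for the second tin: rack (25, 16.3) mm.
- seat_3 (a point): Same for the third, last tin: rack (25, -37.5) mm.
- wedge_home (a point): Where the wedge's origin lies when it just touches the cheek and the last tin of a closed row: rack (25, -75.4, 6) mm. The contacts give: pushed with about 15 N the wedge goes 5 to 15 mm further (+x of the rack); this locks the row, and it stays when let go.
- tin_a: Closed round aluminium tin with a push lid, 53.8 mm in diameter at the lid (upper 12 mm), 52 mm below it, 30 mm high, 0.12 kg. Origin: centre of the underside. Stands in the rack's channel nearest to the end stop, but short of it.
- tin_b: Tin like tin_a, in the rack's channel on the wedge side of tin_a, with a gap between them. Until the two are closed up there is no room for a third.
- tin_c: Tin like tin_a, standing loose on the worktop to the left or right of the rack. It becomes the last of the row, next to the wedge. (A larger tin, 68 mm, also on the worktop, is a bystander.)
- wedge: Smooth wooden wedge standing on the apron before the gap, 90 mm long (x), 24 high, 0.12 kg. Origin: underside, mid-length, mid-thickness. x points to the thin end, away from the robot; 29.2 mm thick at the tail, 22 in the middle, 14.8 at the tip. Straight face (y = +11) goes against the last tin, inclined face (-y) against the cheek. Pushed at the middle of its tail, it slides in easily.
- jar: Bystander: sample jar with screw cap, 49 mm in diameter, 60 mm high, standing on the worktop on the side where tin_c is not. Origin: centre of the underside.
- end_stop (a point): Middle of the foot of the end stop's face: rack (25, 97, 6) mm. The end stop is an upright block 74 mm wide across the channel, top at z = 40; the row is packed against it.
- cheek (a point): Middle of the foot of the slanted cheek's face: rack (25, -86.4, 6) mm. The cheek is an upright block 96 mm long (x -23..73), 14 mm thick, top z = 40, at the end of the row away from the stop. Per mm of rack +x its face comes 0.16 mm nearer to the row, so the gap between last tin and cheek narrows away from the robot.
Not all that is in view belongs to the job. There is more than one size of the wedge; the job needs the larger.

How it is judged:
By the outcome, as a careful person would: the job done as asked, in the order asked, and still so for the second after the job is handed in, with the robot touching nothing.
It also fails if it takes over 58 s, if anything falls off the work surface, if the arm or the gripper's body presses on something with over 40 N, if the wrist force passes 120 N, or if a joint passes its speed limit or range.

ROBOT

A 6-joint arm with a two-finger parallel gripper is mounted at the origin on a cart in front of the work surface, level with it; the furniture and walls round the work are solid. World frame = base frame: x ahead of the robot, y to its left, z up, the work surface at z = 0. Lengths are in m, angles in rad, forces in N, time in s.
With the tool pointing down it reaches from about 0.375 to 0.9 m from the base axis. Payload 3.1 kg.
Tool frame: the origin (TCP) lies at the very end of the fingers, on their centre line; the grasp point (between the pads) lies 19 mm behind it; x points along the fingers, y is the direction in which the jaws open and shut, and the axes are right-handed (so a half turn about x gives the same grasp; the last joint's range is limited). The gripper opens to 85 mm and grips with 20 to 120 N. Pads are 22 mm wide; open, the fingers measure 114 mm over their backs; the gripper's body (76 mm by 85 mm) begins 54 mm behind the grasp point. The pads swing forward as they close: fully open they stand 13 mm farther back than shut.
Start: joints at [1.024, 0.527, 1.433, -0, 1.181, -0.178], TCP at [0.225, 0.583, 0.231] pointing down, gripper open.
Joint ranges: [-3.08, 3.08], [-0.75, 2.2], [0.22, 2.44], [-1.43, 4.57], [0, 2.65], [-2.85, 2.85]. Speed limits (rad/s): [2.79, 2.79, 3.14, 3.14, 3.14, 3.14].

INTERFACE

Orientations are given as a unit quaternion [x, y, z, w].
In Python, from station import manip gives the robot as it stands.
- The arm moves only by the shell command python3 -m jog 'ROWS' [FORCE]. ROWS is a JSON object of lists of equal length, an entry for each row: "linear": the shift along the tool's x, y, z in cm, a list of three; "twist": the turn about the tool's x in rad; "claw": the opening, from -1 (shut) to 1 (fully open). A call has 1 to 20 rows; each row is the pose to reach, as a shift and turn from the pose commanded when the call began, along the tool's axes at that moment; what a row does not reach only later rows make up. A row lasts 1/12 s, in which the tool goes at most 41.7 mm and 7.16 degrees, less where a joint would pass 70% of its speed; a pose out of reach is approached as far as the arm can. A call with a gripper value outside its range is refused whole. The fingers move at their own pace and stop on an object; FORCE is the grip in N (left out, the last holds). Time passes only in rows, so rows that repeat a pose let the fingers close. It gives the time, the measured TCP pose, the force and the opening at its end, in the units of the state.
- manip.sense(): the state, without advancing time (a new reading comes with each control period).
- manip.snapshot(name): name is "side" or "top"; returns a dict with "pixels" (420x560x3 uint8, red, green, blue), "camera_matrix" (3x3 intrinsics, pixels), "R" (3x3) and "t" (3): a world point X has camera coordinates R X + t. Camera axes: x right, y down, z forward; pixel columns grow to the right and rows downward; lengths in m; the calibration is good to about 2 mm. A picture is of the moment at which its call begins. There is no depth.
- manip.sign_off(): hands the job in, once; it reports no verdict.
The state is a dict: "t": time; "q": joint angles; "qd": joint speeds; "tau": joint torques, N m; "tcp_pos": TCP position; "tool_rot": TCP orientation; "force": force on the tool from outside, world axes, zero at the start; "ft_torque": the same for the moment, N m; "finger_gap": opening from 0.0 (shut) to 1.0 (fully open).
Only numpy, scipy, OpenCV 4.12 (cv2) and the standard library are available. Lean on these libraries where they do the work, as an engineer would, in place of code of your own. Each camera call takes 0.05 s, during which the arm holds its last target.

## Working session

There is one attempt and no reset: what is moved stays moved. The work goes in short steps, Python scripts to look and compute and a shell command to move; the robot and the scene stay as the last step left them, time stands still between calls to the robot, and variables do not carry over. Pictures are saved under pics/ and viewed, and the job is handed in when it is done.

```bash
ls; mkdir -p pics
python3 - <<'E'
from station import manip
import cv2,numpy as np
s=manip.sense(); print(s['t'],s['tcp_pos'],s['tool_rot'],s['force'],s['finger_gap'])
for n in('side','top'):
    d=manip.snapshot(n); cv2.imwrite(f'pics/{n}0.png',d['pixels'][:,:,::-1]); np.savez(f'pics/{n}0.npz',**d); print(n,d['camera_matrix'],d['R'],d['t'], -d['R'].T@d['t'])
E
```

```text
pics
0.0 [0.22488854 0.58237823 0.23035852] [ 0.12893561  0.6953873  -0.13034581  0.694854  ] [ 1.0936256  -1.03712941  1.95350218] 1.0000090786480056
side [[439.61553715   0.         277.25085688]
 [  0.         439.61553715 203.79440512]
 [  0.           0.           1.        ]] [[-0.0954798  -0.99538984  0.00909214]
 [-0.89461892  0.08180117 -0.43927846]
 [ 0.43650957 -0.05007622 -0.89830494]] [0.05752515 0.4929584  0.78523177] [0.10374122 0.05625682 0.92140055]
top [[456.97907881   0.         285.63648038]
 [  0.         456.97907881 204.71197566]
 [  0.           0.           1.        ]] [[ 0.01602035 -0.99982382  0.00978156]
 [-0.99815346 -0.01656532 -0.0584402 ]
 [ 0.05859194 -0.00882727 -0.99824299]] [-0.02692859  0.54677302  1.27080534] [ 0.47173584 -0.00664863  1.30078945]
```

View pics/side0.png

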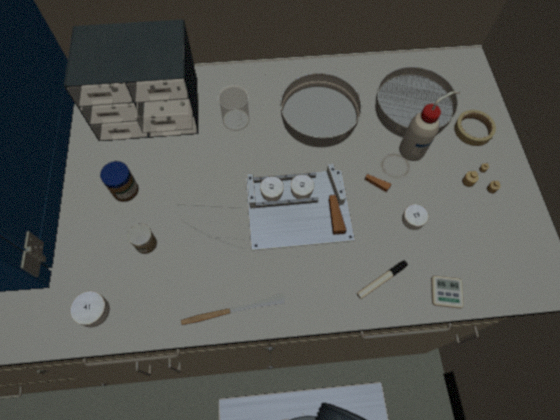

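View pics/top0.png

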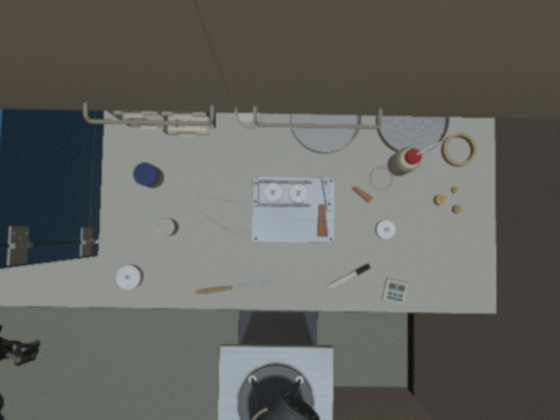

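Run:
```python
import cv2,numpy as np
for n,(r0,r1,c0,c1) in dict(side=(150,265,230,440),top=(160,260,235,410)).items():
    im=cv2.imread(f'pics/{n}0.png')[r0:r1,c0:c1]
    im=cv2.convertScaleAbs(im,alpha=1.7)
    k=800/(c1-c0)*0.98
    k=3.8 if n=='side' else 4.5
    cv2.imwrite(f'pics/{n}0c.png',cv2.resize(im,None,fx=k,fy=k,interpolation=cv2.INTER_CUBIC))
```

```text
(no output)
```

View pics/side0c.png

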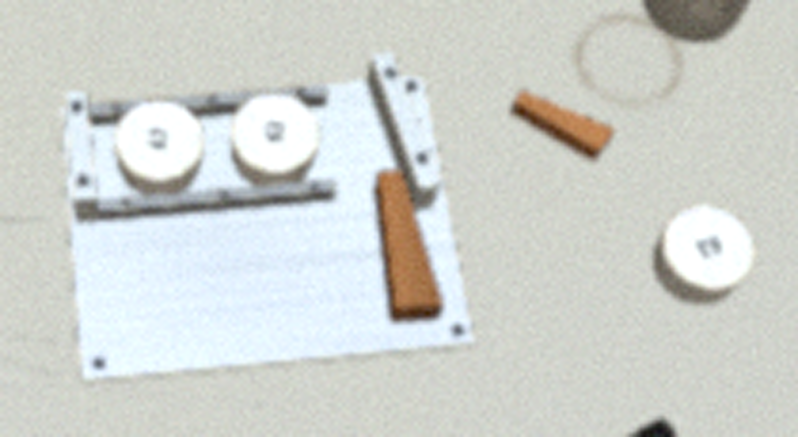

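View pics/top0c.png

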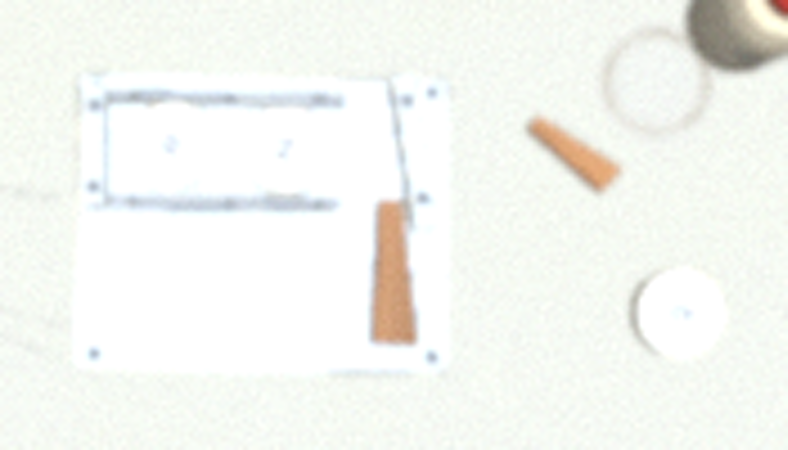

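```bash
cat > h.py <<'E'
import cv2,numpy as np
from scipy.spatial.transform import Rotation as Ro
def load(n): return np.load(n)
def cast(d,uv,z):
    uv=np.atleast_2d(np.asarray(uv,float)); K=d['camera_matrix'];R=d['R'];t=d['t']
    r=np.c_[uv,np.ones(len(uv))]@np.linalg.inv(K).T@R
    c=-R.T@t
    return c+r*((z-c[2])/r[:,2])[:,None]
def proj(d,X):
    p=np.atleast_2d(X)@d['R'].T+d['t']; p=p@d['camera_matrix'].T; return p[:,:2]/p[:,2:]
E
python3 - <<'E'
from h import *
for n in('side','top'):
    d=load(f'pics/{n}0.npz'); im=d['pixels'].astype(int)
    print(n,'table',im[240,350],'plate',im[225,290],'lid',im[188,266],im[216,420])
    br=cv2.GaussianBlur(d['pixels'],(3,3),0).astype(int)
    m=((br[:,:,2]-br[:,:,0])>2).astype(np.uint8); m[:150]=0;m[270:]=0;m[:,:230]=0;m[:,370:]=0
    m=cv2.morphologyEx(m,cv2.MORPH_CLOSE,np.ones((9,9))); 
    m=cv2.morphologyEx(m,cv2.MORPH_OPEN,np.ones((5,5))); 
    c=max(cv2.findContours(m,0,1)[0],key=cv2.contourArea)
    P=cast(d,c[:,0],.006)[:,:2].astype(np.float32)
    print(cv2.minAreaRect(P), cv2.contourArea(c))
    cv2.imwrite(f'pics/{n}m.png',cv2.resize(np.hstack([m[150:270,230:370]*255]),None,fx=4,fy=4))
    h=(br[:,:,0]-br[:,:,2]>35).astype(np.uint8); h[:165]=0; h[260:]=0; h[:,:250]=0;h[:,395:]=0
    for c in cv2.findContours(h,0,1)[0]:
        if cv2.contourArea(c)>30:
            P=cast(d,c[:,0],.030 if cv2.contourArea(c)>200 else .016)[:,:2].astype(np.float32); print('wood',c[:,0].mean(0),cv2.contourArea(c),cv2.minAreaRect(P))
E
```

```text
side table [126 130 132] plate [133 143 151] lid [155 159 162] [145 150 154]
((0.5423169732093811, -0.0412709042429924), (0.20135772228240967, 0.23281417787075043), 0.7667861580848694) 7086.5
wood [335.79518072 214.09638554] 269.5 ((0.5020351409912109, -0.12271314114332199), (0.08722657710313797, 0.02343437448143959), 0.10154940187931061)
wood [378.  181.5] 126.0 ((0.5795978903770447, -0.23446907103061676), (0.05928315594792366, 0.01935478299856186), 57.491966247558594)
top table [145 148 144] plate [154 165 173] lid [170 177 182] [147 149 147]
((0.5359626412391663, -0.03810945898294449), (0.1873130202293396, 0.23504838347434998), 0.5632169842720032) 5303.5
wood [321.75384615 220.63076923] 127.5 ((0.5072263479232788, -0.12096364051103592), (0.08159393817186356, 0.016881680116057396), 0.6733245849609375)
wood [362.27027027 193.43243243] 73.5 ((0.584524393081665, -0.2339044064283371), (0.05632840096950531, 0.016290683299303055), 48.670989990234375)
```

```bash
python3 -c "
import cv2,numpy as np
a=cv2.imread('pics/sidem.png');b=cv2.imread('pics/topm.png');cv2.imwrite('pics/mm.png',cv2.resize(np.hstack([a,b]),None,fx=.7,fy=.7))"
```

```text
(no output)
```

View pics/mm.png

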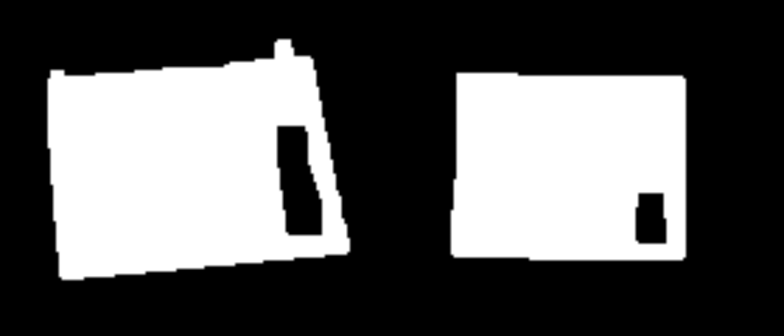

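```bash
cat > rack.py <<'E'
from h import *
# lid ellipse centres by bright mask and edges; plate edges
def run(tag):
  for n in('side','top'):
    d=load(f'pics/{n}{tag}.npz'); px=d['pixels']
    br=cv2.GaussianBlur(px,(3,3),0).astype(int)
    m=((br[:,:,2]-br[:,:,0])>2).astype(np.uint8); m[:150]=0;m[270:]=0;m[:,:230]=0;m[:,370:]=0
    m=cv2.morphologyEx(m,cv2.MORPH_CLOSE,np.ones((9,9)));m=cv2.morphologyEx(m,cv2.MORPH_OPEN,np.ones((5,5)))
    c=max(cv2.findContours(m,0,1)[0],key=cv2.contourArea)
    m2=m*0; cv2.drawContours(m2,[c],-1,1,-1)
    Pc=np.array([[0.536-.09,y] for y in(0.07,-0.15)])
    # front edge: columns, last row
    cols=np.arange(262,340) if n=='side' else np.arange(260,328)
    e=np.array([[u,np.where(m2[:,u])[0].max()+.5] for u in cols]); P=cast(d,e,.006)
    f=np.polyfit(P[:,1],P[:,0],1); print(n,'front edge slope deg',np.degrees(np.arctan(f[0])),'x at y=-.04',np.polyval(f,-.04))
    rows=np.arange(212,240) if n=='side' else np.arange(212,238)
    for s in('L','R'):
      e=np.array([[np.where(m2[v])[0].min()-.5 if s=='L' else np.where(m2[v])[0].max()+.5,v] for v in rows]);P=cast(d,e,.006)
      f=np.polyfit(P[:,0],P[:,1],1); print(s,'slope deg',np.degrees(np.arctan(f[0])),'y at x=.48',np.polyval(f,.48))
    g=cv2.GaussianBlur(px,(3,3),0).max(2)
    
run('0')
E
python3 rack.py
python3 - <<'E'
import cv2
for n,b in(('side',(170,205,245,350)),('top',(178,210,245,340))):
    im=cv2.imread(f'pics/{n}0.png')[b[0]:b[1],b[2]:b[3]].astype(float)
    im=((im-110)*3.2).clip(0,255).astype('uint8')
    cv2.imwrite(f'pics/{n}t.png',cv2.resize(im,None,fx=7.5,fy=7.5,interpolation=cv2.INTER_CUBIC))
E
```

```text
side front edge slope deg -0.4363905479230997 x at y=-.04 0.44218948896005855
L slope deg 0.22901871872218196 y at x=.48 0.07456768620809877
R slope deg 1.469253100796209 y at x=.48 -0.15819881672618355
top front edge slope deg 0.1096138667173862 x at y=-.04 0.44196694749105075
L slope deg -3.0768887136973353 y at x=.48 0.07930625156361812
R slope deg 0.5595447911217344 y at x=.48 -0.15760719152283612
```

View pics/sidet.png

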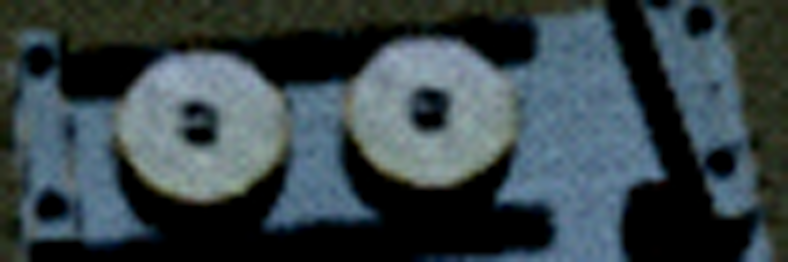

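View pics/topt.png

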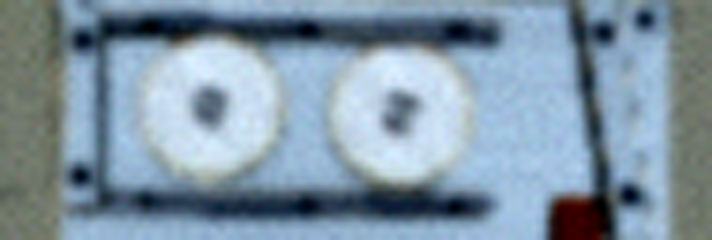

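Run:
```python
from h import *
S=load('pics/side0.npz');T=load('pics/top0.npz')
for nm,d,u in(('a',S,(271.6,186.2)),('b',S,(302.1,184.4)),('a',T,(272.4,191.9)),('b',T,(297.8,192.7))):
    print(nm,cast(d,u,.036)*1e3)
for n,d,b,z in(('side',S,(195,235,395,440),.03),('top',T,(212,248,368,406),.03),('side',S,(280,335,60,115),.03)):
    px=cv2.GaussianBlur(d['pixels'],(3,3),0).astype(int)
    # lid: bluish/bright vs table
    g=px.max(2); sub=g[b[0]:b[1],b[2]:b[3]]
    tab=np.median(sub[[0,1,-1,-2]]); m=(sub>tab+14).astype(np.uint8)
    m=cv2.morphologyEx(m,cv2.MORPH_CLOSE,np.ones((5,5)))
    c=max(cv2.findContours(m,0,1)[0],key=cv2.contourArea); 
    P=cast(d,c[:,0]+[b[2],b[0]],z)[:,:2].astype(np.float32)
    (cx,cy),r=cv2.minEnclosingCircle(P); print(n,tab,'c',cx*1e3,cy*1e3,'diam',2e3*r, cv2.fitEllipse(P))
    print('pix',cv2.minEnclosingCircle(c[:,0]+[b[2],b[0]]))
s=cv2.imread('pics/side0.png')
```

```text
a [[579.73403554  15.49162637  36.        ]]
b [[578.06565791 -54.5671403   36.        ]]
a [[580.98987873  19.48385889  36.        ]]
b [[579.95055247 -51.0796975   36.        ]]
side 124.0 c 482.9374849796295 -301.03084444999695 diam 51.2176975607872 ((0.482694536447525, -0.30093368887901306), (0.04807555302977562, 0.04906931519508362), 90.58924102783203)
pix ((416.1153869628906, 214.8076934814453), 11.66415786743164)
top 147.0 c 483.0528497695923 -299.3435263633728 diam 51.64578557014465 ((0.4829147160053253, -0.29912418127059937), (0.04733317345380783, 0.049872204661369324), 85.94544982910156)
pix ((386.5, 229.11111450195312), 9.233858108520508)
side 122.0 c 341.312438249588 412.00825572013855 diam 65.98487496376038 ((0.3413122892379761, 0.41154342889785767), (0.06311900913715363, 0.06397945433855057), 73.419921875)
pix ((86.04000091552734, 306.9599914550781), 17.74842071533203)
```

```bash
cat > st.py <<'E'
from h import *
from station import manip
import sys
s=manip.sense(); R=Ro.from_quat(s['tool_rot']).as_matrix()
def info():
    print('t',round(s['t'],2),'tcp mm',(s['tcp_pos']*1e3).round(1),'F',np.round(s['force'],1),'gap',round(s['finger_gap'],3),'q6',round(s['q'][5],2)); print((R*1).round(3).tolist(),'yaw of tool y',np.degrees(np.arctan2(R[1,1],R[0,1])).round(2))
def to(x,y,z):
    "shift in tool cm to world mm"
    print((R.T@(np.array([x,y,z])-s['tcp_pos']*1e3)/10).round(2))
def pic(tag):
    for n in('side','top'):
        d=manip.snapshot(n); cv2.imwrite(f'pics/{n}{tag}.png',d['pixels'][:,:,::-1]); np.savez(f'pics/{n}{tag}.npz',**d)
if __name__=='__main__':
    info()
    if len(sys.argv)>3: to(*map(float,sys.argv[1:4]))
E
python3 st.py 579 -105 100
```

```text
t 0.1 tcp mm [224.9 582.4 230.4] F [ 0.5 -0.  -0.9] gap 0.999 q6 -0.18
[[-0.001, 0.36, 0.933], [-0.002, 0.933, -0.36], [-1.0, -0.002, -0.0]] yaw of tool y 68.87
[ 13.12 -51.33  57.81]
```

```bash
python3 -m jog '{"linear":[[10,-51.3,57.8],[10,-51.3,57.8],[10,-51.3,57.8],[10,-51.3,57.8],[10,-51.3,57.8],[10,-51.3,57.8],[10,-51.3,57.8],[10,-51.3,57.8],[10,-51.3,57.8],[10,-51.3,57.8],[10,-51.3,57.8],[10,-51.3,57.8],[10,-51.3,57.8],[10,-51.3,57.8],[10,-51.3,57.8],[10,-51.3,57.8],[10,-51.3,57.8],[10,-51.3,57.8],[10,-51.3,57.8],[10,-51.3,57.8]],"twist":[1.19,1.19,1.19,1.19,1.19,1.19,1.19,1.19,1.19,1.19,1.19,1.19,1.19,1.19,1.19,1.19,1.19,1.19,1.19,1.19],"claw":[-1,-1,-1,-1,-1,-1,-1,-1,-1,-1,-1,-1,-1,-1,-1,-1,-1,-1,-1,-1]}' 30; python3 st.py 579 -105 14
```

```text
t: 1.77
tcp_pos: [0.5831, -0.1102, 0.1305]
tool_rot: [0.499, 0.5, -0.498, 0.504]
force: [0.2, 0.1, 0.7]
finger_gap: -0.002
t 1.77 tcp mm [ 583.1 -110.2  130.5] F [0.2 0.1 0.7] gap -0.002 q6 -0.38
[[0.004, 1.0, 0.007], [-0.003, 0.007, -1.0], [-1.0, 0.004, 0.003]] yaw of tool y 0.39
[11.65 -0.45 -0.57]
```

```bash
cat > crop.py <<'E'
import cv2,sys
tag=sys.argv[1]; out=[]
for n,b in(('side',(110,260,230,440)),('top',(150,260,230,410))):
    im=cv2.imread(f'pics/{n}{tag}.png')[b[0]:b[1],b[2]:b[3]].astype(float)
    im=((im-40)*1.6).clip(0,255).astype('uint8')
    im=cv2.resize(im,None,fx=1.9 if n=='side' else 2.2,fy=1.9 if n=='side' else 2.2,interpolation=cv2.INTER_CUBIC); out.append(im)
h=max(i.shape[0] for i in out); out=[cv2.copyMakeBorder(i,0,h-i.shape[0],0,0,0) for i in out]
cv2.imwrite(f'pics/c{tag}.png',cv2.hconcat(out))
E
python3 -m jog '{"linear":[[5.5,-0.4,-0.5],[9.5,-0.4,-0.5],[11.4,-0.4,-0.5],[11.4,-0.4,-0.5],[11.4,-0.4,-0.5],[11.4,-0.4,-0.5]],"twist":[0,0,0,0,0,0],"claw":[-1,-1,-1,-1,-1,-1]}'; python3 -c "
import st;st.pic('1')"; python3 crop.py 1; python3 st.py 579 -78 16
```

```text
t: 2.27
tcp_pos: [0.5763, -0.0989, 0.0186]
tool_rot: [0.497, 0.503, -0.497, 0.504]
force: [0.2, 0.0, 0.1]
finger_gap: -0.004
t 2.37 tcp mm [577.2 -99.3  19.8] F [ 0.5 -0.7 -0.4] gap -0.002 q6 -0.37
[[0.004, 1.0, 0.012], [-0.002, 0.012, -1.0], [-1.0, 0.004, 0.002]] yaw of tool y 0.71
[ 0.37  0.2  -2.13]
```

View pics/c1.png

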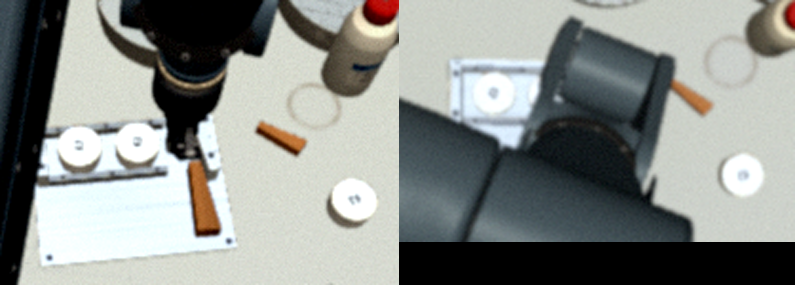

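```bash
python3 -m jog '{"linear":[[0.2,0.2,-0.4],[0.2,0.2,-0.8],[0.2,0.2,-1.2],[0.2,0.2,-1.5],[0.2,0.2,-1.8],[0.2,0.2,-2.1],[0.2,0.2,-2.4],[0.2,0.2,-2.7],[0.2,0.2,-2.9],[0.2,0.2,-3.1],[0.2,0.2,-3.2],[0.2,0.2,-3.2]],"twist":[0,0,0,0,0,0,0,0,0,0,0,0],"claw":[-1,-1,-1,-1,-1,-1,-1,-1,-1,-1,-1,-1]}'; python3 st.py 579 -60 16
```

```text
t: 3.37
tcp_pos: [0.577, -0.0666, 0.0152]
tool_rot: [0.497, 0.503, -0.497, 0.503]
force: [0.0, -0.5, 0.1]
finger_gap: 0.001
t 3.37 tcp mm [577.  -66.6  15.2] F [ 0.  -0.5  0.1] gap 0.001 q6 -0.32
[[-0.0, 1.0, 0.012], [0.0, 0.012, -1.0], [-1.0, -0.0, -0.0]] yaw of tool y 0.69
[-0.08  0.21 -0.66]
```

```bash
python3 -m jog '{"linear":[[0,0.2,-0.1],[0,0.2,-0.2],[0,0.2,-0.3],[0,0.2,-0.35],[0,0.2,-0.4],[0,0.2,-0.4]],"twist":[0,0,0,0,0,0],"claw":[-1,-1,-1,-1,-1,-1]}'; python3 -c "
import st;st.pic('2')"; python3 crop.py 2; python3 st.py
```

```text
t: 3.87
tcp_pos: [0.5788, -0.0627, 0.0152]
tool_rot: [0.497, 0.503, -0.497, 0.503]
force: [0.1, 0.1, -0.2]
finger_gap: 0.003
t 3.97 tcp mm [578.9 -62.8  15.3] F [-0.5 -1.1 -0.1] gap -0.001 q6 -0.31
[[-0.0, 1.0, 0.012], [0.0, 0.012, -1.0], [-1.0, -0.0, -0.0]] yaw of tool y 0.68
```

View pics/c2.png

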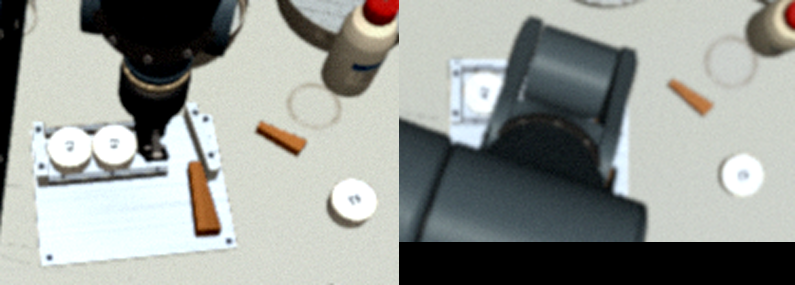

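```bash
python3 -m jog '{"linear":[[0,0,-0.1],[0,0,-0.15],[0,0,-0.2],[0,0,-0.25],[0,0,-0.3],[0,0,-0.3]],"twist":[0,0,0,0,0,0],"claw":[-1,-1,-1,-1,-1,-1]}';python3 -m jog '{"linear":[[0,0,-0.05],[0,0,-0.1],[0,0,-0.15],[0,0,-0.2],[0,0,-0.2]],"twist":[0,0,0,0,0],"claw":[-1,-1,-1,-1,-1]}'
```

```text
t: 4.47
tcp_pos: [0.5792, -0.0603, 0.0153]
tool_rot: [0.497, 0.503, -0.497, 0.503]
force: [0.0, -3.0, -0.9]
finger_gap: -0.003
t: 4.88
tcp_pos: [0.5802, -0.0601, 0.0157]
tool_rot: [0.497, 0.502, -0.497, 0.505]
force: [0.2, -8.5, -0.7]
finger_gap: 0.001
```

```bash
python3 -m jog '{"linear":[[0,0,0.5],[0,0,1.5],[-3,0,2.2],[-7,0,2.2],[-7,0,8],[-7,0,12],[-7,0,16],[-7,0,20],[-7,0,22],[-7,0,22]],"twist":[0,0,0,0,0,0,0,0,0,0],"claw":[-1,-1,-1,0.3,1,1,1,1,1,1]}'; python3 -c "
import st;st.pic('3')"; python3 crop.py 3; python3 st.py 483 -300 80
```

```text
t: 5.72
tcp_pos: [0.5823, -0.2858, 0.0859]
tool_rot: [0.498, 0.499, -0.499, 0.504]
force: [0.4, -0.2, -0.2]
finger_gap: 0.976
t 5.82 tcp mm [ 580.9 -279.3   85. ] F [-0.1  0.2  0.5] gap 1.002 q6 -0.63
[[-0.0, 1.0, 0.009], [0.001, 0.009, -1.0], [-1.0, -0.0, -0.001]] yaw of tool y 0.5
[ 0.5  -9.81  1.99]
```

View pics/c3.png

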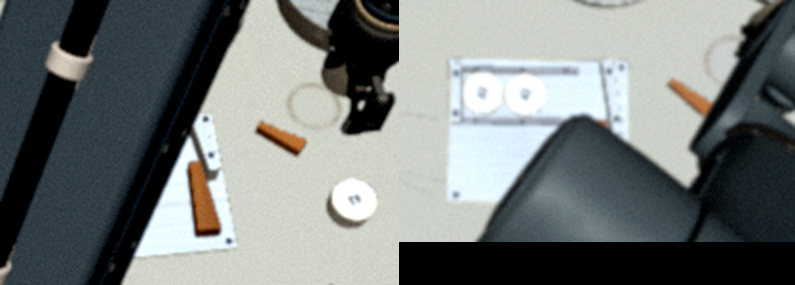

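Run:
```python
from h import *
S=load('pics/side0.npz');T=load('pics/top0.npz');T3=load('pics/top3.npz')
print('bottle base',cast(S,(414,155),0)*1e3,'cap',cast(S,(431,112),.2)*1e3,cast(T,(412,157),.2)*1e3)
px=T3['pixels'].astype(int); b=(178,210,245,330)
g=cv2.GaussianBlur(T3['pixels'],(3,3),0).astype(int)
w=(g[:,:,2]-g[:,:,0]); 
im=cv2.imread('pics/top3.png')[b[0]:b[1],b[2]:b[3]].astype(float)
im=((im-110)*2.6).clip(0,255).astype('uint8')
cv2.imwrite('pics/t3.png',cv2.resize(im,None,fx=8,fy=8,interpolation=cv2.INTER_CUBIC))
```

```text
bottle base [[ 654.48573214 -345.05711472    0.        ]] cap [[ 633.44891486 -316.6368465   200.        ]] [[ 657.79333743 -322.13015479  200.        ]]
```

View pics/t3.png

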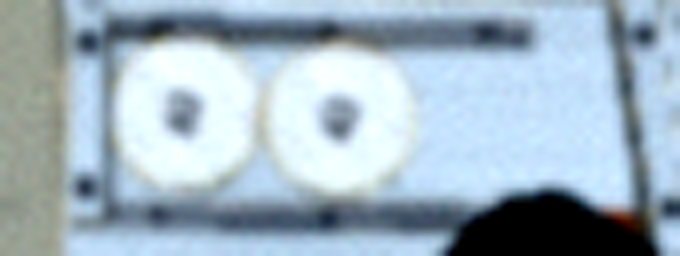

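```bash
python3 -m jog '{"linear":[[0,-4,1],[0,-8,2],[0,-9.9,2],[0,-9.9,2],[0,-9.9,2]],"twist":[0,0,0,0,0],"claw":[1,1,1,1,1]}'; python3 -c "
import st;st.pic('4')"; python3 crop.py 4; python3 st.py 483 -300 17
```

```text
t: 6.23
tcp_pos: [0.4819, -0.2974, 0.0853]
tool_rot: [0.497, 0.504, -0.497, 0.502]
force: [1.2, 0.3, 0.3]
finger_gap: 1.0
t 6.33 tcp mm [ 484.1 -298.4   85.6] F [-0.3  0.3  0.3] gap 1.001 q6 -0.76
[[0.001, 1.0, 0.013], [-0.0, 0.013, -1.0], [-1.0, 0.001, 0.0]] yaw of tool y 0.76
[ 6.86 -0.12  0.15]
```

View pics/c4.png

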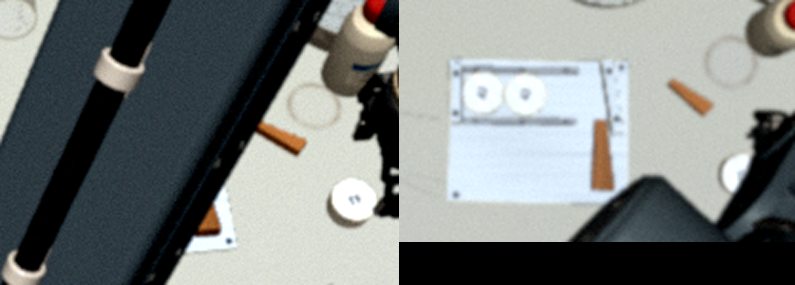

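```bash
python3 -m jog '{"linear":[[3,-0.1,0.1],[5,-0.1,0.1],[6.3,-0.1,0.1],[6.7,-0.1,0.1],[6.7,-0.1,0.1]],"twist":[0,0,0,0,0],"claw":[1,1,1,1,1]}'; python3 -c "
import st;st.pic('5')"; python3 crop.py 5; python3 st.py 483 -300 17
```

```text
t: 6.75
tcp_pos: [0.4825, -0.2991, 0.0172]
tool_rot: [0.497, 0.504, -0.497, 0.503]
force: [1.4, 0.2, 0.6]
finger_gap: 1.005
t 6.85 tcp mm [ 483.  -300.1   18.7] F [-0.7 -0.  -0.7] gap 1.001 q6 -0.77
[[0.001, 1.0, 0.013], [-0.001, 0.013, -1.0], [-1.0, 0.001, 0.001]] yaw of tool y 0.76
[ 0.17  0.   -0.01]
```

Run:
```python
import cv2
o=[]
for n,b in(('side',(170,250,370,470)),('top',(190,270,340,440))):
    im=cv2.imread(f'pics/{n}5.png')[b[0]:b[1],b[2]:b[3]].astype(float)
    o.append(cv2.resize((im*1.7).clip(0,255).astype('uint8'),None,fx=4,fy=4,interpolation=cv2.INTER_CUBIC))
cv2.imwrite('pics/c5.png',cv2.hconcat(o))
```

```text
(no output)
```

View pics/c5.png

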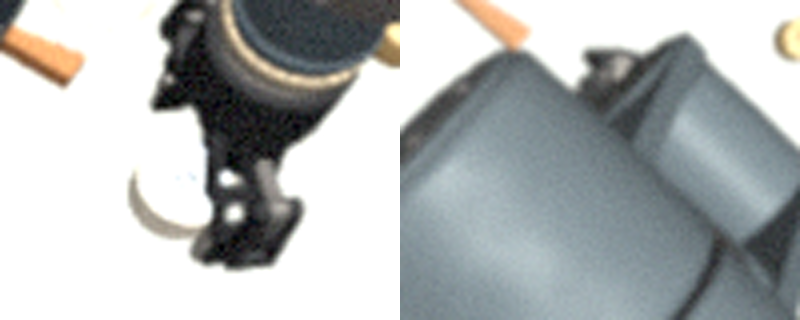

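```bash
python3 -m jog '{"linear":[[0.15,0,0],[0.15,0,0],[0.15,0,0],[0.15,0,0],[0.15,0,0],[0.15,0,0],[0.15,0,0],[0.15,0,0]],"twist":[0,0,0,0,0,0,0,0],"claw":[0.5,0,0,0,0,0,0,0]}' 25; python3 st.py 483 -300 17
```

```text
t: 7.52
tcp_pos: [0.4824, -0.3005, 0.0179]
tool_rot: [0.497, 0.502, -0.497, 0.504]
force: [0.7, 0.4, 6.1]
finger_gap: 0.616
t 7.52 tcp mm [ 482.4 -300.5   17.9] F [0.7 0.4 6.1] gap 0.616 q6 -0.77
[[0.002, 1.0, 0.012], [-0.001, 0.012, -1.0], [-1.0, 0.001, 0.001]] yaw of tool y 0.68
[ 0.09  0.06 -0.05]
```

```bash
python3 -m jog '{"linear":[[-0.5,0,0],[-2,0,0],[-4,0,0],[-6,0,0],[-6,0,0],[-6,0,0]],"twist":[0,0,0,0,0,0],"claw":[-0.2,-0.2,-0.2,-0.2,-0.2,-0.2]}' 25; python3 -c "
import st;st.pic('6')";python3 st.py 579 -85 60;python3 - <<'E'
import cv2
o=[]
for n,b in(('side',(150,250,370,470)),('top',(170,270,340,440))):
    im=cv2.imread(f'pics/{n}6.png')[b[0]:b[1],b[2]:b[3]].astype(float)
    o.append(cv2.resize((im*1.7).clip(0,255).astype('uint8'),None,fx=4,fy=4,interpolation=cv2.INTER_CUBIC))
cv2.imwrite('pics/c6.png',cv2.hconcat(o))
E
```

```text
t: 8.02
tcp_pos: [0.4822, -0.3006, 0.0777]
tool_rot: [0.497, 0.502, -0.497, 0.504]
force: [-0.8, -0.9, -1.1]
finger_gap: 0.615
t 8.12 tcp mm [ 481.2 -299.6   76.1] F [-0.4  0.6 -0.8] gap 0.611 q6 -0.77
[[-0.001, 1.0, 0.012], [0.001, 0.012, -1.0], [-1.0, -0.001, -0.001]] yaw of tool y 0.68
[  1.62  10.04 -21.34]
```

View pics/c6.png

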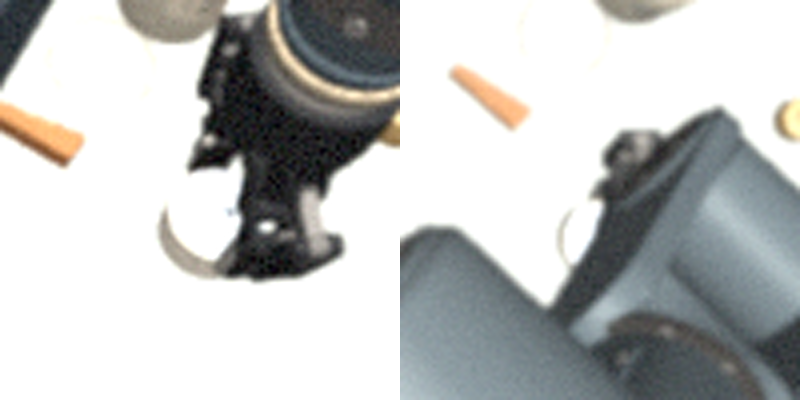

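Run:
```python
from h import *
T=load('pics/top3.npz')
print(cast(T,[(267.8,191.7),(287.2,192.4)],.036)*1e3)
for n in('side','top'):
    d=load(f'pics/{n}6.npz'); print(n,proj(d,[[.4818,-.300,.090],[.4818,-.30,.06]]))
# wedge now from top4
d=load('pics/top4.npz'); im=d['pixels']; 
br=cv2.GaussianBlur(im,(3,3),0).astype(int); h=(br[:,:,0]-br[:,:,2]>20).astype(np.uint8); h[:165]=0;h[260:]=0;h[:,:300]=0;h[:,:]*=1;h[:,345:]=0
c=max(cv2.findContours(h,0,1)[0],key=cv2.contourArea);P=cast(d,c[:,0],.03)*1e3
print(P[:,0].min(),P[:,0].max(),[ (P[abs(P[:,0]-x)<4][:,1].min(),P[abs(P[:,0]-x)<4][:,1].max()) for x in (465,500,535)])
```

```text
[[581.33151244  32.25921327  36.        ]
 [580.29007402 -21.62580767  36.        ]]
side [[424.28699441 202.78042393]
 [420.01966679 208.86481605]]
top [[391.83298632 229.43908716]
 [389.16393558 229.48794292]]
463.6207151217573 547.2492232845057 [(np.float64(-131.33037070702034), np.float64(-109.06488314662272)), (np.float64(-128.18507281209492), np.float64(-108.70219199525957)), (np.float64(-124.99925358395006), np.float64(-110.99421519660025))]
```

```bash
python3 -m jog '{"linear":[[0,2,-4],[0,4,-8],[0,6,-12],[0,8,-16],[0,9.5,-20],[0,10.1,-21.5],[0,10.1,-21.7],[0,10.1,-21.7],[0,10.1,-21.7]],"twist":[0,0,0,0,0,0,0,0,0],"claw":[-0.2,-0.2,-0.2,-0.2,-0.2,-0.2,-0.2,-0.2,-0.2]}'; python3 -c "
import st;st.pic('7')";python3 crop.py 7; python3 st.py 579.5 -80 30
```

```text
t: 8.87
tcp_pos: [0.5793, -0.0818, 0.0757]
tool_rot: [0.496, 0.504, -0.497, 0.503]
force: [0.4, 0.0, -0.4]
finger_gap: 0.615
t 8.97 tcp mm [579.5 -83.1  76.1] F [ 0.2 -0.6 -0.5] gap 0.609 q6 -0.34
[[-0.001, 1.0, 0.01], [0.0, 0.01, -1.0], [-1.0, -0.001, -0.0]] yaw of tool y 0.6
[ 4.61  0.01 -0.31]
```

View pics/c7.png

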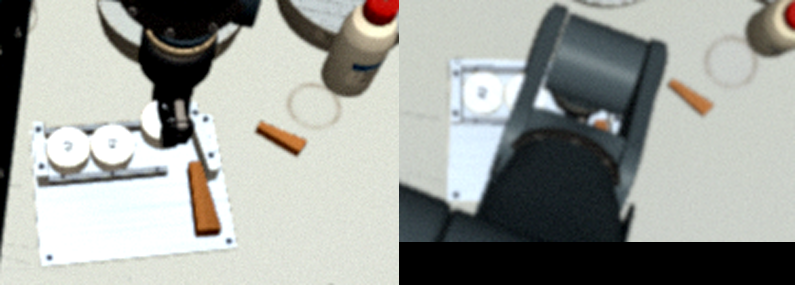

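```bash
python3 -m jog '{"linear":[[1.5,0,-0.2],[3,0,-0.2],[4,0,-0.2],[4.5,0,-0.2],[4.8,0,-0.2],[4.8,0,-0.2]],"twist":[0,0,0,0,0,0],"claw":[-0.2,-0.2,-0.2,-0.2,-0.2,-0.2]}'; python3 -c "
import st;st.pic('8')";python3 - <<'E'
import cv2
b=(150,230,240,350)
im=cv2.imread('pics/side8.png')[b[0]:b[1],b[2]:b[3]].astype(float)
cv2.imwrite('pics/c8.png',cv2.resize(((im-30)*1.5).clip(0,255).astype('uint8'),None,fx=6,fy=6,interpolation=cv2.INTER_CUBIC))
E
python3 st.py 579.5 -76 24
```

```text
t: 9.47
tcp_pos: [0.5798, -0.0805, 0.0282]
tool_rot: [0.497, 0.503, -0.497, 0.502]
force: [0.5, 0.4, -1.2]
finger_gap: 0.612
t 9.57 tcp mm [580.5 -80.3  29.2] F [-0.5  0.6 -0.8] gap 0.618 q6 -0.34
[[0.001, 1.0, 0.012], [-0.0, 0.012, -1.0], [-1.0, 0.001, 0.0]] yaw of tool y 0.66
[ 0.52 -0.1  -0.43]
```

View pics/c8.png

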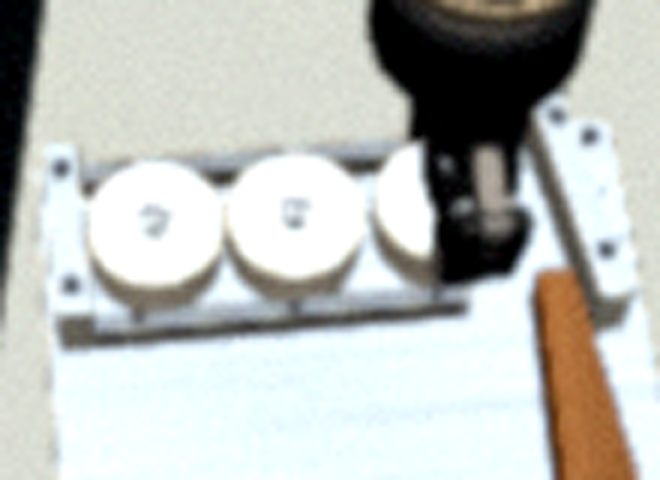

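```bash
python3 -m jog '{"linear":[[0.15,-0.05,0],[0.3,-0.05,0],[0.4,-0.05,0],[0.45,-0.05,0],[0.45,-0.05,0]],"twist":[0,0,0,0,0],"claw":[-0.2,-0.2,-0.2,-0.2,-0.2]}'; python3 st.py 579.5 -76 24
```

```text
t: 9.98
tcp_pos: [0.5797, -0.0798, 0.0243]
tool_rot: [0.497, 0.503, -0.497, 0.503]
force: [-0.2, -0.5, -1.7]
finger_gap: 0.615
t 9.98 tcp mm [579.7 -79.8  24.3] F [-0.2 -0.5 -1.7] gap 0.615 q6 -0.34
[[0.0, 1.0, 0.012], [-0.0, 0.012, -1.0], [-1.0, 0.0, 0.0]] yaw of tool y 0.7
[ 0.03 -0.01 -0.38]
```

Now slide along +y until it touches tin_b.

```bash
python3 -m jog '{"linear":[[0,0,-0.1],[0,0,-0.2],[0,0,-0.3],[0,0,-0.35],[0,0,-0.4],[0,0,-0.45],[0,0,-0.5],[0,0,-0.5]],"twist":[0,0,0,0,0,0,0,0],"claw":[-0.2,-0.2,-0.2,-0.2,-0.2,-0.2,-0.2,-0.2]}'; python3 st.py 579.5 -76 24
```

```text
t: 10.65
tcp_pos: [0.5806, -0.0768, 0.0246]
tool_rot: [0.497, 0.502, -0.497, 0.504]
force: [-0.2, -6.8, -1.6]
finger_gap: 0.609
t 10.65 tcp mm [580.6 -76.8  24.6] F [-0.2 -6.8 -1.6] gap 0.609 q6 -0.33
[[0.002, 1.0, 0.013], [-0.003, 0.013, -1.0], [-1.0, 0.002, 0.003]] yaw of tool y 0.73
[ 0.06 -0.11 -0.08]
```

```bash
python3 -m jog '{"linear":[[0.08,0,0.05],[0.15,0,0.1],[0.15,0,0.1]],"twist":[0,0,0],"claw":[-0.2,-0.2,-0.2]}'; python3 -m jog '{"linear":[[0,0,0],[0,0,0],[0,0,0],[0,0,0],[-0.5,0,0],[-3,0,0],[-6,0,0],[-9,0,0],[-9,0,0]],"twist":[0,0,0,0,0,0,0,0,0],"claw":[0.6,0.6,0.6,0.6,0.6,0.6,0.6,0.6,0.6]}'; python3 st.py 425 -123 120
```

```text
t: 10.9
tcp_pos: [0.5806, -0.0769, 0.0239]
tool_rot: [0.497, 0.502, -0.497, 0.504]
force: [-0.7, -4.3, 3.9]
finger_gap: 0.609
t: 11.65
tcp_pos: [0.5833, -0.0767, 0.1185]
tool_rot: [0.499, 0.5, -0.495, 0.506]
force: [0.4, -0.6, 0.2]
finger_gap: 0.798
t 11.65 tcp mm [583.3 -76.7 118.5] F [ 0.4 -0.6  0.2] gap 0.798 q6 -0.33
[[0.01, 1.0, 0.012], [-0.003, 0.012, -1.0], [-1.0, 0.01, 0.003]] yaw of tool y 0.71
[ -0.3  -15.89   4.43]
```

```bash
python3 -m jog '{"linear":[[0,-4,1],[0,-8,2],[0,-12,3],[0,-15,4.3],[0,-15.9,4.3],[0,-15.9,4.3],[0,-15.9,4.3]],"twist":[0,0,0,0,0,0,0],"claw":[-1,-1,-1,-1,-1,-1,-1]}'; python3 -c "
import st;st.pic('9')";python3 crop.py 9; python3 st.py 428 -121 16
```

```text
t: 12.23
tcp_pos: [0.422, -0.1212, 0.113]
tool_rot: [0.498, 0.502, -0.497, 0.503]
force: [1.3, 0.4, 0.9]
finger_gap: -0.001
t 12.33 tcp mm [ 423.3 -121.3  113. ] F [ 0.1 -0.6 -1.3] gap 0.0 q6 -0.55
[[0.003, 1.0, 0.013], [-0.001, 0.013, -1.0], [-1.0, 0.003, 0.001]] yaw of tool y 0.72
[ 9.7   0.45 -0.04]
```

View pics/c9.png

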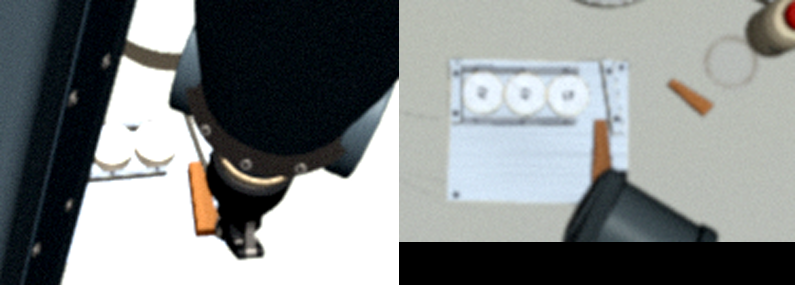

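```bash
python3 -m jog '{"linear":[[4,0.2,0],[7,0.2,0],[9,0.2,0],[9.7,0.3,0],[9.7,0.5,0],[9.7,0.5,0]],"twist":[0,0,0,0,0,0],"claw":[-1,-1,-1,-1,-1,-1]}'; python3 -c "
import st;st.pic('10')";python3 - <<'E'
import cv2
b=(150,250,260,380)
im=cv2.imread('pics/side10.png')[b[0]:b[1],b[2]:b[3]].astype(float)
cv2.imwrite('pics/c10.png',cv2.resize(((im-20)*1.6).clip(0,255).astype('uint8'),None,fx=5.5,fy=5.5,interpolation=cv2.INTER_CUBIC))
E
python3 st.py 440 -121 16
```

```text
t: 12.83
tcp_pos: [0.4278, -0.1209, 0.0158]
tool_rot: [0.497, 0.503, -0.497, 0.504]
force: [0.2, 0.5, 0.6]
finger_gap: 0.001
t 12.93 tcp mm [ 427.5 -121.1   16.7] F [ 0.2 -0.2 -1.2] gap -0.002 q6 -0.54
[[0.002, 1.0, 0.013], [-0.001, 0.013, -1.0], [-1.0, 0.002, 0.001]] yaw of tool y 0.73
[0.07 1.25 0.01]
```

View pics/c10.png

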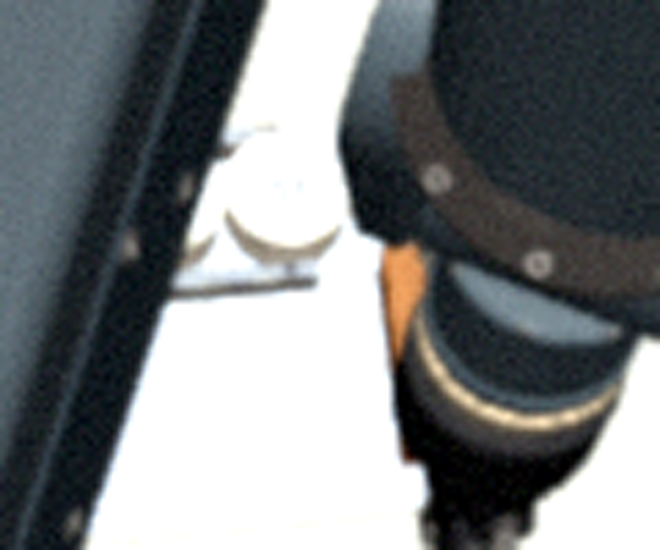

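```bash
python3 -m jog '{"linear":[[0,0.8,0],[0,1.3,0],[0,1.8,0],[0,2.3,0],[0,2.8,0],[0,3.3,0],[0,3.8,0],[0,4.3,0],[0,4.8,0],[0,5.2,0],[0,5.2,0]],"twist":[0,0,0,0,0,0,0,0,0,0,0],"claw":[-1,-1,-1,-1,-1,-1,-1,-1,-1,-1,-1]}'; python3 -c "
import st;st.pic('11')";python3 crop.py 11; python3 st.py 510 -119 16
```

```text
t: 13.85
tcp_pos: [0.4795, -0.1205, 0.0158]
tool_rot: [0.497, 0.502, -0.497, 0.504]
force: [-0.1, -0.6, -0.8]
finger_gap: -0.004
t 13.95 tcp mm [ 478.3 -120.1   15.7] F [-0.2 -0.3  0.9] gap 0.002 q6 -0.49
[[0.0, 1.0, 0.012], [-0.0, 0.012, -1.0], [-1.0, 0.0, 0.0]] yaw of tool y 0.7
[-0.02  3.17 -0.07]
```

View pics/c11.png

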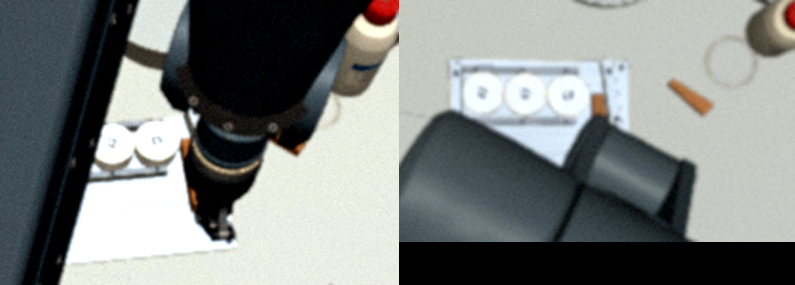

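```bash
python3 -m jog '{"linear":[[0,0.4,0],[0,0.8,0],[0,1.2,-0.03],[0,1.6,-0.05],[0,2.0,-0.1],[0,2.4,-0.1],[0,2.7,-0.15],[0,3.0,-0.15],[0,3.0,-0.15]],"twist":[0,0,0,0,0,0,0,0,0],"claw":[-1,-1,-1,-1,-1,-1,-1,-1,-1]}'; python3 -c "
import st;st.pic('12')";python3 crop.py 12; python3 st.py 520 -118 16
```

```text
t: 14.7
tcp_pos: [0.5092, -0.1185, 0.0159]
tool_rot: [0.497, 0.503, -0.497, 0.504]
force: [-0.6, 0.3, 0.0]
finger_gap: -0.0
t 14.8 tcp mm [ 508.4 -118.3   15.9] F [ 0.3  0.5 -0.9] gap 0.002 q6 -0.46
[[0.0, 1.0, 0.012], [-0.0, 0.012, -1.0], [-1.0, 0.0, 0.0]] yaw of tool y 0.69
[-0.01  1.16 -0.02]
```

View pics/c12.png

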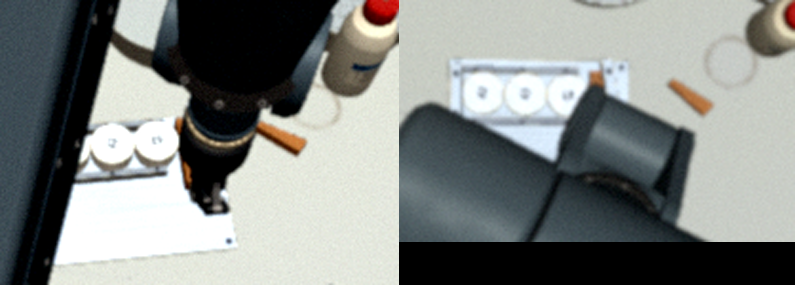

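Good; continue in small steps watching the force.

```bash
python3 -m jog '{"linear":[[0,0.3,0],[0,0.6,0],[0,0.9,-0.03],[0,1.2,-0.05],[0,1.2,-0.05]],"twist":[0,0,0,0,0],"claw":[-1,-1,-1,-1,-1]}';python3 -m jog '{"linear":[[0,0.1,0],[0,0.2,0],[0,0.3,0],[0,0.4,0],[0,0.4,0]],"twist":[0,0,0,0,0],"claw":[-1,-1,-1,-1,-1]}'
```

```text
t: 15.22
tcp_pos: [0.5204, -0.1175, 0.0158]
tool_rot: [0.497, 0.503, -0.497, 0.503]
force: [-0.3, 0.4, 0.4]
finger_gap: 0.003
t: 15.63
tcp_pos: [0.5228, -0.1171, 0.0157]
tool_rot: [0.497, 0.504, -0.497, 0.502]
force: [-4.9, -0.2, 1.9]
finger_gap: 0.0
```

```bash
python3 -m jog '{"linear":[[0,0.1,0],[0,0.2,0],[0,0.3,0],[0,0.4,0],[0,0.4,0]],"twist":[0,0,0,0,0],"claw":[-1,-1,-1,-1,-1]}';python3 -m jog '{"linear":[[0,0.1,0],[0,0.2,0],[0,0.3,0],[0,0.3,0]],"twist":[0,0,0,0],"claw":[-1,-1,-1,-1]}'
```

```text
t: 16.05
tcp_pos: [0.525, -0.1166, 0.0155]
tool_rot: [0.496, 0.505, -0.498, 0.501]
force: [-7.6, -0.6, 3.3]
finger_gap: 0.003
t: 16.38
tcp_pos: [0.5268, -0.1162, 0.0154]
tool_rot: [0.495, 0.506, -0.498, 0.5]
force: [-9.3, -0.6, 5.0]
finger_gap: -0.002
```

```bash
python3 -m jog '{"linear":[[-0.02,0.1,0],[-0.04,0.2,0],[-0.05,0.3,0],[-0.05,0.4,0],[-0.05,0.4,0]],"twist":[0,0,0,0,0],"claw":[-1,-1,-1,-1,-1]}';python3 -m jog '{"linear":[[0,0.1,0],[0,0.2,0],[0,0.3,0],[0,0.3,0]],"twist":[0,0,0,0],"claw":[-1,-1,-1,-1]}'; python3 -c "
import st;st.pic('13')";python3 crop.py 13; python3 st.py
```

```text
t: 16.8
tcp_pos: [0.529, -0.1159, 0.0155]
tool_rot: [0.494, 0.508, -0.499, 0.499]
force: [-12.7, -1.7, 5.4]
finger_gap: -0.005
t: 17.13
tcp_pos: [0.5295, -0.1157, 0.0155]
tool_rot: [0.493, 0.509, -0.5, 0.498]
force: [-17.1, -4.8, 7.7]
finger_gap: -0.001
t 17.23 tcp mm [ 529.5 -115.7   15.5] F [-17.6  -4.1   7. ] gap -0.001 q6 -0.43
[[-0.018, 1.0, 0.014], [0.005, 0.014, -1.0], [-1.0, -0.018, -0.005]] yaw of tool y 0.79
```

View pics/c13.png

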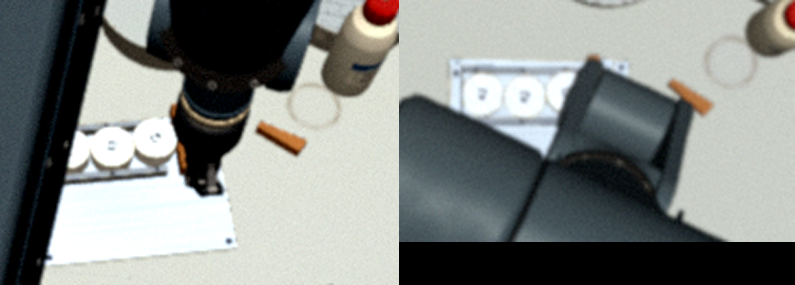

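```bash
python3 -m jog '{"linear":[[-0.02,0.1,0],[-0.04,0.2,0],[-0.05,0.3,0],[-0.05,0.3,0],[-0.05,0.3,0]],"twist":[0,0,0,0,0],"claw":[-1,-1,-1,-1,-1]}'
```

```text
t: 17.65
tcp_pos: [0.5307, -0.1155, 0.0155]
tool_rot: [0.492, 0.51, -0.5, 0.497]
force: [-19.1, -4.8, 7.5]
finger_gap: 0.001
```

```bash
python3 -m jog '{"linear":[[0,-1,0],[0,-2.5,0],[0,-4,0],[-3,-4.5,0],[-7,-5,0],[-11,-8,0],[-14,-11,3],[-14,-11,7],[-14,-11,11],[-14,-11,15],[-14,-11,19],[-14,-11,22],[-14,-11,22]],"twist":[0,0,0,0,0,0,0,0,0,0,0,0,0],"claw":[-1,-1,-1,-1,-1,-1,-1,-1,-1,-1,-1,-1,-1]}'; python3 -c "
import st;st.pic('14')";python3 crop.py 14; python3 st.py
```

```text
t: 18.73
tcp_pos: [0.4365, -0.3485, 0.1581]
tool_rot: [0.498, 0.497, -0.499, 0.506]
force: [1.0, -1.1, -0.1]
finger_gap: -0.003
t 18.83 tcp mm [ 434.5 -340.9  157. ] F [-0.2  0.7  0.4] gap -0.003 q6 -0.88
[[0.003, 1.0, 0.009], [-0.002, 0.009, -1.0], [-1.0, 0.002, 0.002]] yaw of tool y 0.52
```

View pics/c14.png

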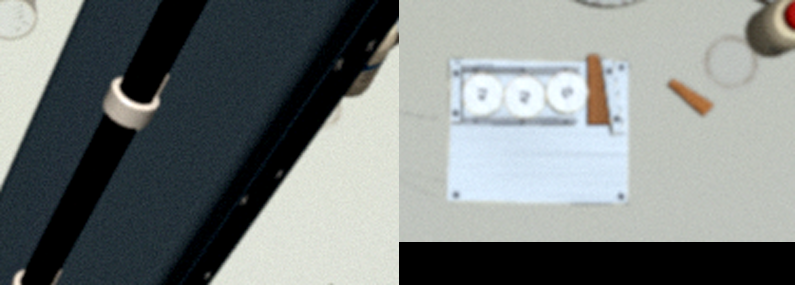

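```bash
python3 -m jog '{"linear":[[-4,-4,0],[-8,-8,0],[-10,-8,-4],[-10,-8,-8],[-10,-8,-12],[-10,-8,-16],[-10,-8,-20],[-10,-8,-24],[-10,-8,-28],[-10,-8,-32],[-10,-8,-36],[-10,-8,-40],[-10,-8,-44],[-10,-8,-48],[-10,-8,-52],[-10,-8,-56],[-10,-8,-60],[-10,-8,-60],[-10,-8,-60]],"twist":[0,0,0,0,0,0,0,0,0,0,0,0,0,0,0,0,0,0,0],"claw":[-1,-1,-1,-1,-1,-1,-1,-1,-1,-1,-1,-1,-1,-1,-1,-1,-1,-1,-1]}'; python3 -c "
import st;st.pic('15')"
python3 - <<'E'
import cv2
o=[]
for n,b in(('side',(155,250,240,370)),('top',(165,260,240,345))):
    im=cv2.imread(f'pics/{n}15.png')[b[0]:b[1],b[2]:b[3]].astype(float)
    im=cv2.resize(((im-70)*1.9).clip(0,255).astype('uint8'),(390,352),interpolation=cv2.INTER_CUBIC); o.append(im)
cv2.imwrite('pics/c15.png',cv2.hconcat(o))
from h import *
for n in('side','top'):
  d=load(f'pics/{n}15.npz'); br=cv2.GaussianBlur(d['pixels'],(3,3),0).astype(int); h=(br[:,:,0]-br[:,:,2]>20).astype(np.uint8); h[:150]=0;h[260:]=0;h[:,:300]=0;h[:,350 if n=='top' else 355:]=0
  c=max(cv2.findContours(h,0,1)[0],key=cv2.contourArea);P=cast(d,c[:,0],.03)*1e3
  print(n,P[:,0].min(),P[:,0].max(),[ (P[abs(P[:,0]-x)<5][:,1].min(),P[abs(P[:,0]-x)<5][:,1].max()) for x in (555,590,620)])
E
```

```text
t: 20.42
tcp_pos: [0.3445, 0.2628, 0.2566]
tool_rot: [0.495, 0.505, -0.495, 0.505]
force: [0.8, -0.0, -0.2]
finger_gap: 0.002
side 535.7431309772904 631.9427355567198 [(np.float64(-130.31138206639366), np.float64(-102.1767824374257)), (np.float64(-123.971336882432), np.float64(-103.48889134642155)), (np.float64(-119.00015005982856), np.float64(-101.82229923901207))]
top 546.9715602357765 631.2000678732537 [(np.float64(-127.60356928020359), np.float64(-102.39260244289353)), (np.float64(-118.81928541412995), np.float64(-101.9509153520095)), (np.float64(-115.66972569264507), np.float64(-101.61015085509722))]
```

View pics/c15.png

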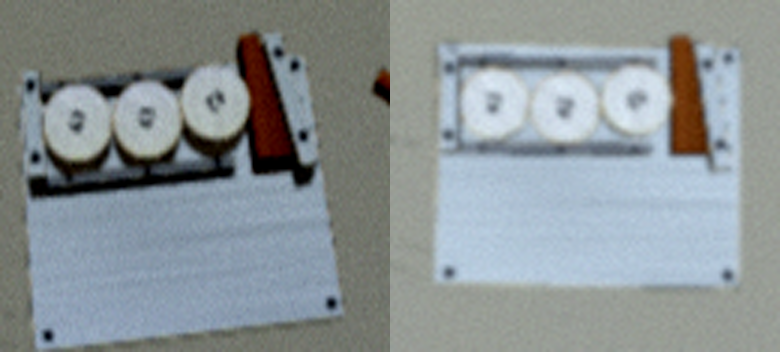

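View pics/side15.png

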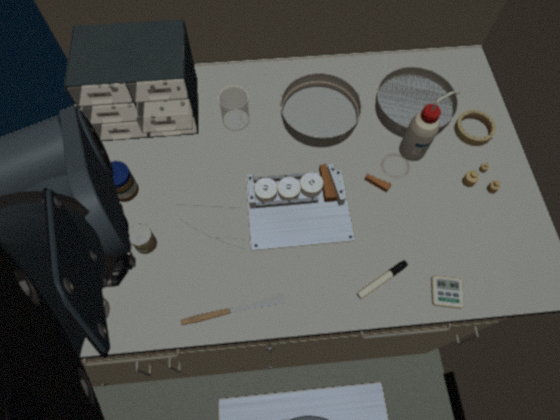

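Run:
```python
import cv2
from h import *
for n,b in(('side',(165,215,245,350)),('top',(170,212,245,340))):
    im=cv2.imread(f'pics/{n}15.png')[b[0]:b[1],b[2]:b[3]].astype(float)
    cv2.imwrite(f'pics/z{n}.png',cv2.resize(((im-95)*2.6).clip(0,255).astype('uint8'),None,fx=7,fy=7,interpolation=cv2.INTER_CUBIC))
```

```text
(no output)
```

View pics/zside.png

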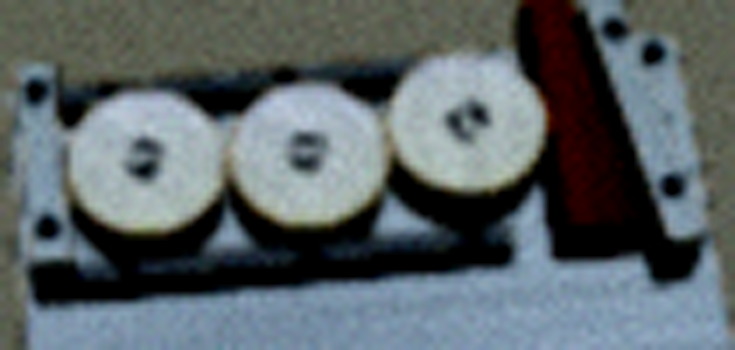

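View pics/ztop.png

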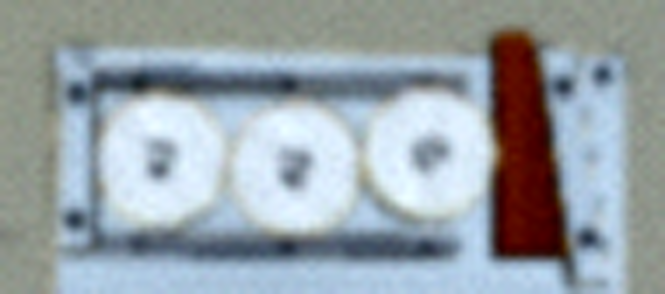

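Run:
```python
from st import *
info(); manip.sign_off(); print('done')
```

```text
t 20.52 tcp mm [345.1 260.3 256.5] F [-0.4  0.2 -0.2] gap -0.0 q6 0.37
[[-0.001, 1.0, 0.014], [-0.001, 0.014, -1.0], [-1.0, -0.001, 0.001]] yaw of tool y 0.8
the job is handed in; nothing more can be done
done
```

The rack is loaded and the row locked, and I handed the job in at about 20.5 s of the 58 s allowed.

**What I did:** I pushed tin_b and tin_a against the end stop with about 8 N. I gripped the loose small tin by its lid at 25 N, lowered it in as the third, and slid it against tin_b with about 7 N. I then pushed the larger wedge in by the middle of its tail with shut fingers. The force began close to the predicted touching point and the wedge went about 8 to 9 mm further, ending at about 19 N. Then I backed off and moved the arm clear.

**Last checks:**
- **Tins:** All three look upright and about 54 mm apart from centre to centre. Tin_a is at the stop and the third tin touches the wedge.
- **Wedge:** It looked the same in the two top views after I let go.
- **Bystanders:** The jar is where it stood, about pixel (141, 237) in the side view, and nothing fell.

**Not quite as expected:**
- **Row not straight:** The wedge's friction drew the third tin about 3 to 4 mm away from the robot, up to the rear rail, so the row zigzags slightly.
- **Camera disagreement:** The two cameras differ by up to about 4 mm along the row, so I relied on contact forces there.
- **Not tested:** I did not push the wedge a second time to confirm the lock.

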